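# Open the bolted tool chest and lean its lid on the stay

## Robot

A 7-joint arm with a two-finger parallel gripper is mounted at the origin on the work surface. World frame = base frame: x ahead of the robot, y to its left, z up, the work surface at z = 0. Lengths are in m, angles in rad, forces in N, time in s.
With the tool pointing down it reaches from about 0.425 to 0.8 m from the base axis. Payload 8.3 kg.
Tool frame: the origin (TCP) lies midway between the tips of the shut fingers; the grasp point (between the pads) lies 19 mm behind it; z points along the fingers, y is the line along which they close (so a half turn about z gives the same grasp; the last joint's range is limited). The gripper opens to 85 mm and grips with 20 to 120 N. Pads are 22 mm wide; open, the fingers measure 114 mm over their backs; the gripper's body (76 mm by 85 mm) begins 54 mm behind the grasp point. The pads swing forward as they close: fully open they stand 13 mm farther back than shut.
Start: joints at [1.054, 0.383, 0.016, 1.37, -0.006, 1.388, -0.046], TCP at [0.274, -0.562, 0.231] pointing down, gripper open.
Joint ranges: [-2.95, 2.95], [-0.25, 2.06], [-1.52, 1.56], [0.18, 2.33], [-1.44, 4.58], [0.02, 2.06], [-3.01, 3.01]. Speed limits (rad/s): [2.39, 2.39, 3.01, 3.01, 3.14, 3.14, 3.14].

## Interface

Orientations are given as a 3x3 rotation matrix whose columns are the frame's x, y, z axes.
In Python, from plant import robot gives the robot as it stands. The module is installed in compiled form; this text tells all that it offers.
- The arm moves only by the tool send_rows, never from a script. Its argument "rows" is a list of rows, each a list of 7 numbers: the opening, from 0 (shut) to 1 (fully open), then the shift along the tool's x, y, z in units of 30 mm (1.0 is 30 mm), then the turn, a rotation vector about the tool's x, y, z in degrees. In form: [[gripper, x, y, z, ax, ay, az], ...]. A call has 1 to 12 rows; each row is the pose to reach, as a shift and turn from the pose commanded when the call began, along the tool's axes at that moment; what a row does not reach only later rows make up. A row lasts 1/8 s, in which the tool goes at most 62.5 mm and 10.7 degrees, less where a joint would pass 70% of its speed; a pose out of reach is approached as far as the arm can. A call with a gripper value outside its range is refused whole. The fingers move at their own pace and stop on an object; the grip force is fixed at half the most. Time passes only in rows, so rows that repeat a pose let the fingers close. It gives the time, the measured TCP pose, the force, the opening and the grip force at its end, in the units of the state.
- robot.get_state(): the state, without advancing time (a new reading comes with each control period).
- robot.get_image(name): name is "side" or "top" or "wrist"; returns (picture, depth): 400x640x3 uint8, red, green, blue; 400x640 float32, m along the optical axis (not along the pixel's ray), 0 where there is no reading.
- robot.calibration(name): a dict with "camera_matrix" (3x3 intrinsics, pixels), "R" (3x3) and "t" (3): a world point X has camera coordinates R X + t; the wrist camera has in their place "T_tool_cam" (4x4, takes a point from camera to tool coordinates, whose origin is the TCP and whose axes are the flange's). Camera axes: x right, y down, z forward; pixel columns grow to the right and rows downward; lengths in m; the calibration is good to about 2 mm. A picture is of the moment at which its call begins: read the wrist's pose just before it. calibration takes no time and is no camera call.
- robot.finish_job(): hands the job in; it is judged then, once.
The state is a dict: "time_s": time; "q": joint angles; "dq": joint speeds; "joint_efforts": joint torques, N m; "tool_pos": TCP position; "tcp_rot": TCP orientation; "ft_force": force on the tool from outside, world axes, zero at the start; "ft_torque": the same for the moment, N m; "opening": finger opening in m; "grip_force": force on a finger pad.
Only numpy, scipy, OpenCV 4.12 (cv2) and the standard library are available. Lean on these libraries where they do the work, as an engineer would, in place of code of your own. Each camera call takes 0.05 s, during which the arm holds its last target. There are 200 camera calls.

## Task

On the workshop bench, slide the bolt on the front of the green tool chest all the way back, then raise the lid past its balance point and ease it over until it leans on its stay and remains open by itself when you let go. Do not let the lid drop onto the stay or force it against the stay, and leave the spray can, the tape measure and the wooden offcut where they are.

Things in the scene. Friction and masses are not known exactly. Their poses are not given: they have to be found in the camera images.
- chest: Green steel tool chest, fixed to the bench: 160 (x) by 280 (y) by 100 mm high without its lid. Origin: centre of its underside. Its x axis points from its front (bolt, handle) to its back (lid hinge), z up, y along the front. Place and yaw vary.
- bolt (a joint): Steel slide bolt on the chest's front, m: 0 = shut (starts at 0 to 0.005), 0.030 = fully back at its end stop. It slides towards the chest's +y with 2 to 3 N of friction and stays where it is left. Shut, its rod passes over a foot on the lid and locks it; the lid is free once the bolt is past 0.02.
- bolt_knob (a point): Centre of the bolt's black ball (18 mm) on an upright stem, 12 mm thick, 56 mm from here down to the 10 mm rod, which runs along chest y, 24 mm before the front face. With the bolt at 0 it is at x -0.104, y -0.100, z 0.136 in the chest's frame, 25 mm above the lid's top. It moves with the bolt: push it from its -y side towards chest +y.
- lid (a joint): Lid angle, rad: 0 = shut, grows as it opens up and back. A 160 x 280 x 10 mm plate, 0.48 to 0.78 kg; it falls shut from under about 1.45, balances near 1.5, and beyond 1.55 falls open onto its stay. The stay is rigid, set differently each time, and stops the lid somewhere from 1.72 to 2.17: find it by feel.
- lid_hinge (a point): Middle of the lid's hinge line, at x +0.080, y 0, z 0.101 in the chest's frame; the line is parallel to the chest's y.
- lid_handle (a point): Middle of the lid's handle: a round steel bar, 12 mm thick, 120 mm long, parallel to chest y, on two legs from the lid's front edge. Lid shut: x -0.115, y +0.030, z 0.139 in the chest's frame (35 mm before the lid's edge, 28 mm above its top). It moves round the hinge line at 199 mm radius. Can be pinched from above, fingers either side in x; the bar turns between them.
- stay: Lid stay: a 60 mm steel track on the chest's -y side, 50 mm below the hinge line (origin: its middle), in which a red-headed brass peg is clamped, set anywhere along it. A heel arm on the open lid bears on the peg 50 to 65 mm from the hinge. It must not take over 60 N there (about 15 N at the handle; 5 to 8 N is gentle), nor may the lid move onto it faster than 0.8 rad/s.
- spray: Bystander: white and orange spray can with red cap, 58 mm thick, 185 mm tall, standing on the bench in front of the chest. Origin: centre of its underside.
- tape: Bystander: yellow tape measure, 72 by 42 by 66 mm high, on the bench in front of the chest. Origin: centre of its underside.
- offcut: Bystander: flat wooden offcut, 130 by 85 by 25 mm, lying on the bench behind the chest. Origin: centre of its underside.

How it is judged:
By the outcome, as a careful person would: the job done as asked, in the order asked, and still so for the second after the job is handed in, with the robot touching nothing.
It also fails if it takes over 69 s, if anything falls off the work surface, if the arm or the gripper's body presses on something with over 40 N, if the wrist force passes 120 N, or if a joint passes its speed limit or range.

## Working session

There is one attempt and no reset: what is moved stays moved. The work goes in short steps, Python scripts to look and compute and a tool call to move; the robot and the scene stay as the last step left them, time stands still between calls to the robot, and variables do not carry over. Pictures are saved under pics/ and viewed, at most 10 in all, crops included, and the job is handed in when it is done.

Besides the shell and the picture viewer there is one more tool, called as a command line: name --pt "numbers of a row" for each row, then --argument value for the rest. send_rows: Moves the arm, as the interface text tells. Its arguments: {"type":"object","properties":{"rows":{"type":"array"}},"required":["rows"]}

```bash
mkdir -p pics
cat > h.py <<'E'
import numpy as np, cv2
from plant import robot
def save(img,n): cv2.imwrite('pics/'+n,cv2.cvtColor(img,cv2.COLOR_RGB2BGR))
def cloud(name,dep):
    c=robot.calibration(name);K=c["camera_matrix"]
    v,u=np.mgrid[:400,:640]
    P=np.stack([(u-K[0,2])/K[0,0]*dep,(v-K[1,2])/K[1,1]*dep,dep],-1)
    return (P-c["t"])@c["R"]
E
python3 - <<'E'
from h import *
np.set_printoptions(precision=3,suppress=True)
s=robot.get_state();print(s['tool_pos'],s['tcp_rot'],s['opening'],s['ft_force'])
a,d=robot.get_image('top');b,e=robot.get_image('side')
save(a,'top0.png');save(b,'side0.png');np.savez('d0',a=a,d=d,b=b,e=e)
E
```

```text
[ 0.274 -0.561  0.23 ] [[ 0.899  0.438 -0.001]
 [ 0.438 -0.899  0.002]
 [-0.    -0.002 -1.   ]] 0.08528256970089769 [ 0.044  0.26  -0.289]
```

View pics/top0.png

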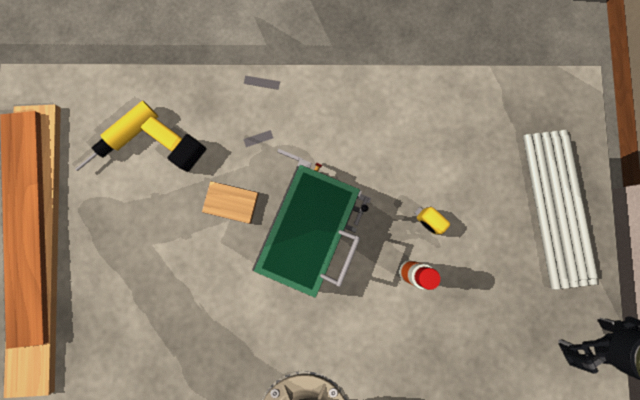

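View pics/side0.png

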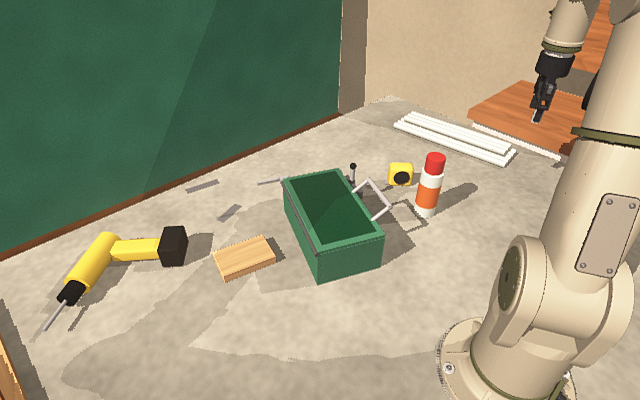

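The top view shows the knob at (365,208), the handle bar at about (348,258), the tape at (433,220) and the can at (425,277). The chest front faces right, which is world -y. Next I measure these.

Run:
```python
from h import *
np.set_printoptions(precision=3,suppress=True)
z=np.load('d0.npz');P=cloud('top',z['d']);a=z['a'].astype(int)
g=(a[...,1]>a[...,0]+25)&(a[...,1]>a[...,2]+8)&(P[...,2]>0.09)&(P[...,2]<0.125)
g[:150]=0;g[310:]=0;g[:,:240]=0;g[:,370:]=0
q=P[g];print(g.sum(),np.median(q[:,2]))
(c,sz,an)=cv2.minAreaRect(q[:,:2].astype(np.float32));B=cv2.boxPoints((c,sz,an));print(c,sz,an,B)
for n,(u,v) in dict(knob=(365,208),tape=(433,220),can=(428,278)).items():
    w=P[v-3:v+4,u-3:u+4].reshape(-1,3);print(n,P[v,u],w[w[:,2].argmax()])
# handle and knob clouds: above bench right of chest
ctr=np.array(c)
for yaw in [np.arctan2(*(B[(i+1)%4]-B[i])[::-1]) for i in range(4)]:
    i=np.array([np.cos(yaw),np.sin(yaw)])
    if i[1]>0.7:
        ex=i;print('yaw',yaw)
ey=np.array([-ex[1],ex[0]])
R=np.c_[ex,ey]
L=np.dstack([(P[...,:2]-ctr)@R,P[...,2]])
h=(L[...,2]>0.125)&(abs(L[...,0])<.2)&(abs(L[...,1])<.16)
p=L[h]; k=p[p[:,1]<-.06];hh=p[(p[:,1]>-.06)&(p[:,0]<-.1)]
print('knob',len(k),np.median(k,0),k.min(0),k.max(0));print('bar',len(hh),np.median(hh,0),hh.min(0),hh.max(0))
for n,lo,hi in (('tape',.04,.08),('can',.12,.2)):
    m=(P[...,2]>lo)&(P[...,2]<hi);m[:, :380]=0;m[:,480:]=0;m[:190]=0;m[310:]=0
    t=L[m];print(n,len(t),t.min(0),t.max(0))
S=cloud('side',z['e']);LS=np.dstack([(S[...,:2]-ctr)@R,S[...,2]])
for (u,v) in [(353,167),(352,166),(370,180),(435,156)]: print(LS[v,u])
```

```text
7654 0.11211033364369753
(0.4865258038043976, -0.011643052101135254) (0.15988954901695251, 0.2782350480556488) 66.91594696044922 [[ 0.327 -0.031]
 [ 0.583 -0.14 ]
 [ 0.646  0.007]
 [ 0.39   0.116]]
knob [ 0.535 -0.148  0.141] [ 0.539 -0.149  0.148]
tape [ 0.51  -0.329  0.07 ] [ 0.51  -0.329  0.07 ]
can [ 0.379 -0.277  0.185] [ 0.373 -0.28   0.189]
yaw 1.1679037
knob 44 [-0.104 -0.098  0.141] [-0.112 -0.107  0.136] [-0.096 -0.09   0.148]
bar 316 [-0.114  0.031  0.144] [-0.121 -0.031  0.129] [-0.1    0.09   0.149]
tape 588 [-0.327 -0.178  0.04 ] [-0.254  0.023  0.08 ]
can 623 [-0.312 -0.033  0.12 ] [-0.261  0.023  0.189]
[-0.104 -0.091  0.135]
[-0.1  -0.09  0.14]
[-0.115 -0.013  0.143]
[-0.287 -0.003  0.184]
```

```bash
cat >> h.py <<'E'
from scipy.spatial.transform import Rotation as Ro
np.set_printoptions(precision=3,suppress=True)
C=np.array([.4865,-.0116,0]);yw=1.168
RC=Ro.from_euler('z',yw).as_matrix()
RT=RC@np.array([[0,1,0],[1,0,0],[0,0,-1.]])  # tool x=chest y, y=chest x, z down
def loc(s): return RC.T@(np.array(s['tool_pos'])-C)
def plan(*pts,R=RT):
    s=robot.get_state();p=np.array(s['tool_pos']);T=np.array(s['tcp_rot'])
    print('turn',np.degrees(Ro.from_matrix(T.T@R).as_rotvec()))
    for l in pts: print(l,(T.T@(C+RC@np.array(l)-p))/.03)
def rep():
    s=robot.get_state();print(s['time_s'],'loc',loc(s),'Fchest',RC.T@np.array(s['ft_force']),'open',s['opening'],'grip',s['grip_force'],'q',np.array(s['q']))
    print('rot err deg',np.degrees(Ro.from_matrix(np.array(s['tcp_rot']).T@RT).as_rotvec()))
E
python3 -c "
from h import *
plan((-.104,-.15,.24))"
```

```text
turn [  -0.054   -0.115 -130.915]
(-0.104, -0.15, 0.24) [15.061 -7.312 -0.308]
```

send_rows --pt "0 3 -1.5 -0.6 0 0 -30" --pt "0 8 -4 -0.6 0 0 -60" --pt "0 15.06 -7.31 -0.3 0 0 -90" --pt "0 15.06 -7.31 -0.3 0 0 -130.9" --pt "0 15.06 -7.31 -0.3 0 0 -130.9" --pt "0 15.06 -7.31 -0.3 0 0 -130.9" --pt "0 15.06 -7.31 -0.3 0 0 -130.9" --pt "0 15.06 -7.31 -0.3 0 0 -130.9" --pt "0 15.06 -7.31 -0.3 0 0 -130.9" --pt "0 15.06 -7.31 -0.3 0 0 -130.9" --pt "0 15.06 -7.31 -0.3 0 0 -130.9" --pt "0 15.06 -7.31 -0.3 0 0 -130.9"

```text
time_s: 1.6
tool_pos: [0.5837, -0.1665, 0.2397]
tcp_rot: [[-0.908, 0.418, -0.001], [0.418, 0.908, 0.0], [0.001, -0.0, -1.0]]
ft_force: [-0.7, -0.8, -0.3]
opening: 0.0
grip_force: 0.0
```

```bash
python3 -c "
from h import *
rep();plan((-.104,-.15,.24))"
```

```text
1.6 loc [-0.104 -0.15   0.24 ] Fchest [-0.987  0.367 -0.29 ] open 3.919720892463394e-05 grip 0.0 q [ 0.634  0.396 -0.562  1.387  0.209  1.419  1.215]
rot err deg [-0.006 -0.063 -1.647]
turn [-0.006 -0.063 -1.647]
(-0.104, -0.15, 0.24) [ 0.004  0.013 -0.009]
```

send_rows --pt "0 0 0 2 0 0 -1.6" --pt "0 0 0 3.5 0 0 -1.6" --pt "0 0 0 4.05 0 0 -1.6" --pt "0 0 0 4.05 0 0 -1.6" --pt "0 0 0 4.05 0 0 -1.6"

```text
time_s: 2.22
tool_pos: [0.5853, -0.1666, 0.121]
tcp_rot: [[-0.917, 0.398, 0.003], [0.398, 0.917, -0.001], [-0.003, 0.001, -1.0]]
ft_force: [0.1, 0.3, -0.1]
opening: 0.0002
grip_force: 0.0
```

```bash
python3 -c "
from h import *
rep();plan((-.104,-.118,.118),(-.104,-.09,.118))"
```

```text
2.225 loc [-0.104 -0.152  0.121] Fchest [ 0.33   0.074 -0.057] open 0.00024648101619370176 grip 0.0 q [ 0.63   0.477 -0.546  1.551  0.261  1.183  1.196]
rot err deg [ 0.036  0.182 -0.402]
turn [ 0.036  0.182 -0.402]
(-0.104, -0.118, 0.118) [ 1.123 -0.012  0.097]
(-0.104, -0.09, 0.118) [ 2.057 -0.018  0.094]
```

Push to local y of about -0.095 first (1.9 units), in steps.

send_rows --pt "0 0.6 0 0.05 0 0 0" --pt "0 1.0 0 0.05 0 0 0" --pt "0 1.2 0 0.05 0 0 0" --pt "0 1.4 0 0.05 0 0 0" --pt "0 1.6 0 0.05 0 0 0" --pt "0 1.75 0 0.05 0 0 0" --pt "0 1.9 0 0.05 0 0 0" --pt "0 1.9 0 0.05 0 0 0"

```text
time_s: 3.22
tool_pos: [0.5312, -0.1437, 0.1172]
tcp_rot: [[-0.917, 0.398, -0.001], [0.398, 0.917, 0.0], [0.001, -0.0, -1.0]]
ft_force: [0.2, -0.2, 0.7]
opening: 0.0002
grip_force: 0.5
```

```bash
python3 -c "
from h import *
rep()"
```

```text
3.225 loc [-0.104 -0.093  0.117] Fchest [-0.107 -0.222  0.65 ] open 0.0002459815171646399 grip 0.46223157551139593 q [ 0.67   0.367 -0.572  1.711  0.216  1.128  1.196]
rot err deg [-0.01  -0.042 -0.401]
```

send_rows --pt "0 0.05 0 0 0 0 0" --pt "0 0.1 0 0 0 0 0" --pt "0 0.15 0 0 0 0 0" --pt "0 0.15 0 0 0 0 0"

```text
time_s: 3.72
tool_pos: [0.5273, -0.142, 0.1172]
tcp_rot: [[-0.917, 0.398, -0.0], [0.398, 0.917, 0.0], [0.0, -0.0, -1.0]]
ft_force: [1.2, -1.4, 0.2]
opening: -0.0004
grip_force: 0.9
```

Run:
```python
from h import *
rep()
a,d=robot.get_image('top');P=cloud('top',d);L=(P-C)@RC
b,e=robot.get_image('side');S=(cloud('side',e)-C)@RC
m=(S[...,2]>.125)&(S[...,2]<.16)&(abs(S[...,0]+.104)<.02)&(S[...,1]<-.04)&(S[...,1]>-.15)
p=S[m];print(len(p));v,u=np.nonzero(m)
dk=m&(b.max(-1)<70);print(dk.sum(),S[dk].min(0) if dk.any() else 0,S[dk].max(0) if dk.any() else 0)
save(cv2.resize(b[120:220,300:440],None,fx=5,fy=5),'side1.png')
```

```text
3.725 loc [-0.104 -0.089  0.117] Fchest [-0.796 -1.649  0.164] open -0.0003574626300065879 grip 0.9293300472199917 q [ 0.673  0.358 -0.574  1.723  0.212  1.124  1.197]
rot err deg [-0.005 -0.023 -0.403]
142
86 [-0.117 -0.094  0.129] [-0.09  -0.059  0.16 ]
```

View pics/side1.png

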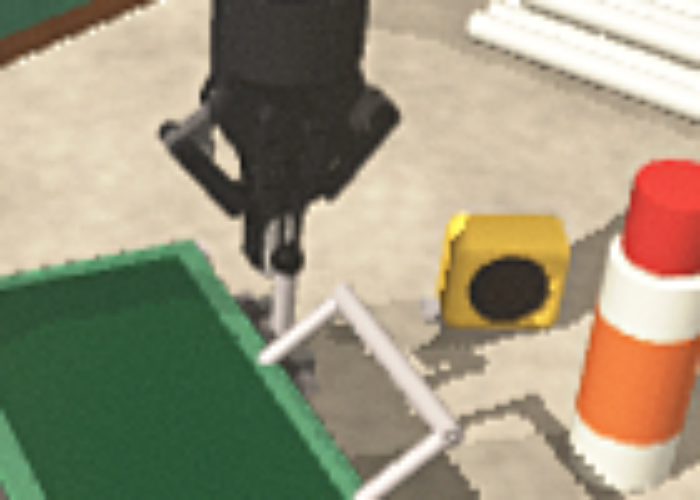

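The crop shows the ball at (288,255) being pushed by the finger behind it, with its centre near y -0.07. I keep pushing until the end stop shows as force.

send_rows --pt "0 0.05 0 0 0 0 0" --pt "0 0.1 0 0 0 0 0" --pt "0 0.1 0 0 0 0 0"

```text
time_s: 4.2
tool_pos: [0.5264, -0.1417, 0.1176]
tcp_rot: [[-0.917, 0.399, 0.004], [0.399, 0.917, -0.001], [-0.004, 0.001, -1.0]]
ft_force: [10.6, -4.0, -6.0]
opening: 0.0001
grip_force: 5.6
```

```bash
python3 -c "
from h import *
rep()"
```

```text
4.2 loc [-0.104 -0.088  0.118] Fchest [  0.454 -11.305  -5.966] open 0.00012416509867905158 grip 5.556653067469597 q [ 0.676  0.352 -0.575  1.729  0.21   1.118  1.197]
rot err deg [ 0.046  0.226 -0.441]
```

End stop felt: 11 N and the finger no longer moves. I back off, lift, and move above the handle with the gripper open.

send_rows --pt "0 -0.8 0 0 0 0 0" --pt "0 -0.8 0 -1.5 0 0 0" --pt "0 -0.8 0 -3.5 0 0 0" --pt "1 1.0 -0.3 -3.5 0 0 0" --pt "1 3.2 -0.37 -3.5 0 0 0" --pt "1 3.2 -0.37 -3.5 0 0 0" --pt "1 3.2 -0.37 -3.5 0 0 0" --pt "1 3.2 -0.37 -3.5 0 0 0"

```text
time_s: 5.2
tool_pos: [0.4333, -0.113, 0.2225]
tcp_rot: [[-0.917, 0.399, 0.001], [0.399, 0.917, 0.001], [-0.0, 0.001, -1.0]]
ft_force: [0.2, -0.2, -0.0]
opening: 0.0854
grip_force: 0.0
```

Run:
```python
from h import *
rep();plan((-.114,.01,.16),(-.114,.01,.120))
s=robot.get_state()
a,d=robot.get_image('wrist');c=robot.calibration('wrist');K=c['camera_matrix'];T=c['T_tool_cam']
v,u=np.mgrid[:400,:640]
P=np.stack([(u-K[0,2])/K[0,0]*d,(v-K[1,2])/K[1,1]*d,d],-1)@T[:3,:3].T+T[:3,3]
L=((P@np.array(s['tcp_rot']).T+s['tool_pos'])-C)@RC
m=(d>0)&(L[...,2]>.128)&(L[...,2]<.155)&(L[...,0]<-.05)
b=m&(L[...,1]>-.015)&(L[...,1]<.075);print('bar',b.sum(),np.median(L[b],0),L[b].min(0),L[b].max(0))
k=m&(L[...,1]<-.045);print('knob',k.sum(),np.median(L[k],0) if k.any() else 0)
save(a,'w0.png')
```

```text
5.2 loc [-0.114  0.009  0.222] Fchest [-0.139 -0.291 -0.025] open 0.08540881820389772 grip 0.0 q [ 0.789  0.034 -0.612  1.818  0.019  1.296  1.333]
rot err deg [ 0.054  0.014 -0.41 ]
turn [ 0.054  0.014 -0.41 ]
(-0.114, 0.01, 0.16) [0.026 0.003 2.082]
(-0.114, 0.01, 0.12) [0.027 0.002 3.416]
bar 4260 [-0.262  0.018  0.144] [-0.312 -0.015  0.128] [-0.11   0.075  0.155]
knob 390 [-0.105 -0.064  0.143]
```

View pics/w0.png

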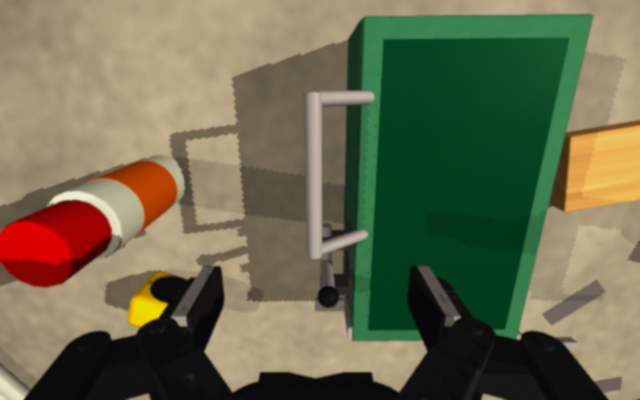

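The wrist picture shows the bar at column 315, centred between the fingers (200–430), and the knob at (328,296) at y of about -0.066, so the bolt is back. I descend and close.

send_rows --pt "1 0.03 0 1.5 0 0 -0.4" --pt "1 0.03 0 2.6 0 0 -0.4" --pt "1 0.03 0 3.4 0 0 -0.4" --pt "1 0.03 0 3.4 0 0 -0.4" --pt "0.5 0.03 0 3.4 0 0 -0.4" --pt "0 0.03 0 3.4 0 0 -0.4" --pt "0 0.03 0 3.4 0 0 -0.4" --pt "0 0.03 0 3.4 0 0 -0.4" --pt "0 0.03 0 3.4 0 0 -0.4"

```text
time_s: 6.38
tool_pos: [0.4313, -0.1135, 0.1209]
tcp_rot: [[-0.92, 0.393, -0.0], [0.393, 0.92, -0.002], [-0.001, -0.001, -1.0]]
ft_force: [-3.1, -3.5, 4.6]
opening: 0.0103
grip_force: 58.5
```

Run:
```python
from h import *
rep()
# arc plan: shifts from here for lid angles (units, tool axes)
for t in np.r_[0:1.5:.1,1.5:2.2:.05]:
    a=.1925+t;x=.08-.199*np.cos(a);z=.101+.199*np.sin(a)
    print(round(t,2),'y',round((x+.115)/.03,2),'z',round(-(z-.139)/.03,2))
```

```text
6.375 loc [-0.115  0.011  0.121] Fchest [-4.449  1.494  4.615] open 0.010312288423941926 grip 58.45316469669342 q [ 0.766  0.134 -0.619  1.965  0.09   1.068  1.275]
rot err deg [-0.082  0.035 -0.06 ]
0.0 y -0.01 z -0.0
0.1 y 0.15 z -0.65
0.2 y 0.37 z -1.27
0.3 y 0.66 z -1.87
0.4 y 1.0 z -2.44
0.5 y 1.39 z -2.97
0.6 y 1.84 z -3.46
0.7 y 2.34 z -3.9
0.8 y 2.87 z -4.29
0.9 y 3.45 z -4.62
1.0 y 4.05 z -4.9
1.1 y 4.68 z -5.11
1.2 y 5.32 z -5.26
1.3 y 5.98 z -5.35
1.4 y 6.64 z -5.37
1.5 y 7.31 z -5.32
1.55 y 7.63 z -5.27
1.6 y 7.96 z -5.2
1.65 y 8.28 z -5.12
1.7 y 8.6 z -5.03
1.75 y 8.91 z -4.91
1.8 y 9.22 z -4.79
1.85 y 9.51 z -4.64
1.9 y 9.81 z -4.48
1.95 y 10.09 z -4.31
2.0 y 10.36 z -4.13
2.05 y 10.63 z -3.93
2.1 y 10.88 z -3.71
2.15 y 11.13 z -3.49
2.2 y 11.36 z -3.25
```

Bar gripped (10 mm opening, 58 N). Lift along the arc to 0.4 rad and check.

send_rows --pt "0 0 0.07 -0.33 0 0 0" --pt "0 0 0.15 -0.65 0 0 0" --pt "0 0 0.26 -0.96 0 0 0" --pt "0 0 0.37 -1.27 0 0 0" --pt "0 0 0.51 -1.57 0 0 0" --pt "0 0 0.66 -1.87 0 0 0" --pt "0 0 0.82 -2.16 0 0 0" --pt "0 0 1.0 -2.44 0 0 0" --pt "0 0 1.0 -2.44 0 0 0"

```text
time_s: 7.5
tool_pos: [0.4427, -0.0866, 0.1945]
tcp_rot: [[-0.919, 0.394, -0.001], [0.394, 0.919, -0.003], [-0.001, -0.003, -1.0]]
ft_force: [-4.7, -8.5, 2.5]
opening: 0.0097
grip_force: 58.6
```

```bash
python3 -c "
from h import *
rep()"
```

```text
7.5 loc [-0.086  0.011  0.194] Fchest [-9.634  0.976  2.506] open 0.009734810251157461 grip 58.5601669549942 q [ 0.744  0.068 -0.645  1.853  0.046  1.235  1.252]
rot err deg [-0.168  0.035 -0.1  ]
```

send_rows --pt "0 0 0.12 -0.27 0 0 0" --pt "0 0 0.32 -0.53 0 0 0" --pt "0 0 0.54 -0.78 0 0 0" --pt "0 0 0.77 -1.02 0 0 0" --pt "0 0 1.02 -1.25 0 0 0" --pt "0 0 1.27 -1.46 0 0 0" --pt "0 0 1.53 -1.66 0 0 0" --pt "0 0 1.8 -1.85 0 0 0" --pt "0 0 2.09 -2.02 0 0 0" --pt "0 0 2.38 -2.18 0 0 0" --pt "0 0 2.68 -2.33 0 0 0" --pt "0 0 2.98 -2.46 0 0 0"

```text
time_s: 9.0
tool_pos: [0.4781, -0.0036, 0.2696]
tcp_rot: [[-0.919, 0.393, 0.001], [0.393, 0.919, -0.003], [-0.002, -0.003, -1.0]]
ft_force: [-7.3, -8.1, 13.5]
opening: 0.0097
grip_force: 61.3
```

```bash
python3 -c "
from h import *
rep()"
```

```text
9.0 loc [0.004 0.011 0.27 ] Fchest [-10.296   3.587  13.541] open 0.00965306851106065 grip 61.33904814720154 q [ 0.624  0.094 -0.729  1.665  0.067  1.406  1.054]
rot err deg [-0.147  0.095 -0.089]
```

send_rows --pt "0 0 0.31 -0.19 0 0 0" --pt "0 0 0.63 -0.29 0 0 0" --pt "0 0 0.95 -0.37 0 0 0" --pt "0 0 1.27 -0.44 0 0 0" --pt "0 0 1.6 -0.49 0 0 0" --pt "0 0 1.93 -0.53 0 0 0" --pt "0 0 2.26 -0.55 0 0 0" --pt "0 0 2.59 -0.55 0 0 0" --pt "0 0 2.92 -0.53 0 0 0" --pt "0 0 2.92 -0.53 0 0 0"

```text
time_s: 10.25
tool_pos: [0.5131, 0.0791, 0.2829]
tcp_rot: [[-0.92, 0.391, 0.0], [0.391, 0.92, 0.001], [0.0, 0.001, -1.0]]
ft_force: [2.2, -1.2, -0.1]
opening: 0.0098
grip_force: 62.9
```

```bash
cat >> h.py <<'E'
def arc():
    s=robot.get_state();l=loc(s);f=RC.T@np.array(s['ft_force']);dx,dz=l[0]-.08,l[2]+.019-.101
    r=np.hypot(dx,dz);a=np.arctan2(dz,-dx);n=np.array([dx,dz])/r;t=np.array([n[1],-n[0]])
    F=f[[0,2]];print('t %.2f theta %.3f r %.4f Frad %.1f Ftan %.1f (+ = opening dir)'%(s['time_s'],a-.1925,r,F@n,F@t),'F',f,'grip',s['grip_force'],s['opening'],l)
E
python3 -c "
from h import *
rep();arc()"
```

```text
10.25 loc [0.094 0.011 0.283] Fchest [-0.291 -2.464 -0.075] open 0.009791423815139253 grip 62.94106721878052 q [ 0.465  0.207 -0.792  1.541  0.147  1.454  0.836]
rot err deg [ 0.062 -0.013  0.068]
t 10.25 theta 1.447 r 0.2014 Frad -0.1 Ftan -0.3 (+ = opening dir) F [-0.291 -2.464 -0.075] grip 62.94106721878052 0.009791423815139253 [0.094 0.011 0.283]
```

Run:
```python
import numpy as np
f=lambda t:np.array([-.2013*np.cos(.1925+t),-.2013*np.sin(.1925+t)])/.03
for t in np.arange(1.47,2.2,.02): print('%.2f'%t,np.round(f(t)-f(1.447),2),end='; ')
```

```text
1.47 [0.15 0.01]; 1.49 [0.29 0.03]; 1.51 [0.42 0.04]; 1.53 [0.55 0.06]; 1.55 [0.69 0.08]; 1.57 [0.82 0.11]; 1.59 [0.95 0.13]; 1.61 [1.08 0.16]; 1.63 [1.21 0.2 ]; 1.65 [1.34 0.23]; 1.67 [1.47 0.27]; 1.69 [1.6  0.31]; 1.71 [1.72 0.35]; 1.73 [1.85 0.39]; 1.75 [1.98 0.44]; 1.77 [2.1  0.49]; 1.79 [2.22 0.54]; 1.81 [2.35 0.6 ]; 1.83 [2.47 0.66]; 1.85 [2.59 0.72]; 1.87 [2.71 0.78]; 1.89 [2.83 0.84]; 1.91 [2.94 0.91]; 1.93 [3.06 0.98]; 1.95 [3.17 1.05]; 1.97 [3.28 1.12]; 1.99 [3.39 1.2 ]; 2.01 [3.5  1.28]; 2.03 [3.61 1.36]; 2.05 [3.72 1.44]; 2.07 [3.82 1.53]; 2.09 [3.92 1.61]; 2.11 [4.02 1.7 ]; 2.13 [4.12 1.79]; 2.15 [4.22 1.88]; 2.17 [4.31 1.98]; 2.19 [4.41 2.08];
```

Radial force is now near zero. I carry the lid past balance to 1.65 while still pinched.

send_rows --pt "0 0 0.15 0.01 0 0 0" --pt "0 0 0.29 0.03 0 0 0" --pt "0 0 0.42 0.04 0 0 0" --pt "0 0 0.55 0.06 0 0 0" --pt "0 0 0.69 0.08 0 0 0" --pt "0 0 0.82 0.11 0 0 0" --pt "0 0 0.95 0.13 0 0 0" --pt "0 0 1.08 0.16 0 0 0" --pt "0 0 1.21 0.2 0 0 0" --pt "0 0 1.34 0.23 0 0 0" --pt "0 0 1.34 0.23 0 0 0"

```text
time_s: 11.62
tool_pos: [0.5283, 0.1153, 0.276]
tcp_rot: [[-0.92, 0.392, -0.0], [0.392, 0.92, 0.0], [0.001, -0.0, -1.0]]
ft_force: [0.7, -1.2, 0.9]
opening: 0.0096
grip_force: 62.9
```

```bash
cat >> h.py <<'E'
def lid(save_as=None):
    """lid angle from plate points seen by top & side cameras: plate midsection, PCA in x-z about the hinge"""
    out={}
    for n in ('side','top'):
        a,d=robot.get_image(n);L=(cloud(n,d)-C)@RC;a=a.astype(int)
        m=(d>0)&(a[...,1]>a[...,0]+20)&(a[...,1]>a[...,2]+5)&(L[...,2]>.13)&(L[...,2]<.27)&(abs(L[...,1])<.13)&(L[...,0]>.03)&(L[...,0]<.26)
        p=L[m][:,[0,2]]
        if len(p)>200:
            for _ in range(4):
                c=p.mean(0);w,V=np.linalg.eigh(np.cov((p-c).T));r=(p-c)@V[:,0];p=p[abs(r)<max(2*r.std(),.002)]
            e=V[:,1]*np.sign(V[1,1]);out[n]=(round(float(np.arctan2(e[1],-e[0])),3),len(p),round(float(r.std()),4))
        if save_as: save(a.astype(np.uint8),n+save_as)
    print('lid',out)
E
python3 -c "
from h import *
arc();lid('2.png')"
```

```text
t 11.62 theta 1.645 r 0.2012 Frad 0.7 Ftan -1.0 (+ = opening dir) F [-0.781 -1.103  0.902] grip 62.92413353919983 0.009582961920266147 [0.133 0.011 0.276]
lid {'side': (1.641, 803, 0.0007), 'top': (1.655, 1425, 0.0005)}
```

View pics/side2.png

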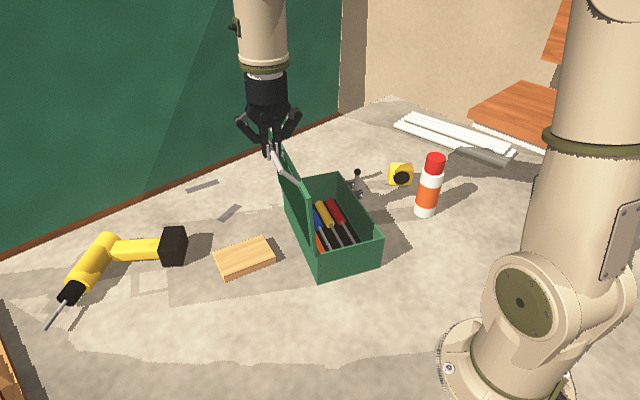

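The picture shows the lid upright, held at the bar (275,155). The camera angles (1.641 side, 1.655 top) agree with the arm's 1.645. I now loosen the fingers to about 25 mm, so the rear finger carries the lid by gravity alone and it can settle on the stay without being pushed.

send_rows --pt "0.2 0 0 0 0 0 0" --pt "0.25 0 0 0.05 0 0 0" --pt "0.3 0 0 0.1 0 0 0" --pt "0.3 0 0 0.1 0 0 0" --pt "0.3 0 0 0.1 0 0 0"

```text
time_s: 12.35
tool_pos: [0.5283, 0.1151, 0.2733]
tcp_rot: [[-0.92, 0.392, -0.0], [0.392, 0.92, 0.0], [0.0, 0.0, -1.0]]
ft_force: [-0.6, 1.0, -0.3]
opening: 0.0254
grip_force: 0.2
```

```bash
python3 -c "
from h import *
arc();lid()"
```

```text
t 12.35 theta 1.648 r 0.1985 Frad -0.1 Ftan 0.8 (+ = opening dir) F [ 0.703  0.942 -0.329] grip 0.24041184224188328 0.025365970697592874 [0.133 0.011 0.273]
lid {'side': (1.671, 733, 0.0008), 'top': (1.689, 1557, 0.0005)}
```

The lid moved onto the rear finger (+0.03) as expected. I lower on in small steps.

send_rows --pt "0.3 0 0.07 0.02 0 0 0" --pt "0.3 0 0.13 0.04 0 0 0" --pt "0.3 0 0.2 0.06 0 0 0" --pt "0.3 0 0.26 0.08 0 0 0" --pt "0.3 0 0.32 0.1 0 0 0" --pt "0.3 0 0.38 0.12 0 0 0" --pt "0.3 0 0.38 0.12 0 0 0"

```text
time_s: 13.32
tool_pos: [0.5329, 0.1258, 0.2697]
tcp_rot: [[-0.92, 0.392, -0.0], [0.392, 0.92, 0.0], [0.0, 0.0, -1.0]]
ft_force: [-0.2, 0.6, -0.9]
opening: 0.0253
grip_force: 0.3
```

```bash
python3 -c "
from h import *
arc();lid()"
```

```text
t 13.32 theta 1.709 r 0.1985 Frad -0.7 Ftan 0.8 (+ = opening dir) F [ 0.503  0.378 -0.905] grip 0.31391697004437447 0.025334226752574393 [0.145 0.011 0.27 ]
lid {'side': (1.708, 501, 0.0017), 'top': (1.75, 2060, 0.0005)}
```

send_rows --pt "0.3 0 0.07 0.02 0 0 0" --pt "0.3 0 0.13 0.04 0 0 0" --pt "0.3 0 0.2 0.07 0 0 0" --pt "0.3 0 0.26 0.09 0 0 0" --pt "0.3 0 0.32 0.11 0 0 0" --pt "0.3 0 0.32 0.11 0 0 0"

```text
time_s: 14.18
tool_pos: [0.5366, 0.1346, 0.2664]
tcp_rot: [[-0.92, 0.392, -0.0], [0.392, 0.92, 0.0], [0.0, 0.0, -1.0]]
ft_force: [0.7, 0.5, -0.2]
opening: 0.0256
grip_force: 0.4
```

```bash
python3 -c "
from h import *
arc();lid()"
```

```text
t 14.18 theta 1.760 r 0.1987 Frad 0.1 Ftan 0.7 (+ = opening dir) F [ 0.699 -0.467 -0.156] grip 0.37172279320657253 0.025579097305173007 [0.154 0.011 0.266]
lid {'side': (1.732, 344, 0.0028), 'top': (1.801, 2485, 0.0006)}
```

send_rows --pt "0.3 0 0.06 0.03 0 0 0" --pt "0.3 0 0.12 0.05 0 0 0" --pt "0.3 0 0.19 0.08 0 0 0" --pt "0.3 0 0.25 0.1 0 0 0" --pt "0.3 0 0.31 0.13 0 0 0" --pt "0.3 0 0.31 0.13 0 0 0"

```text
time_s: 15.02
tool_pos: [0.5403, 0.1431, 0.2624]
tcp_rot: [[-0.92, 0.392, -0.0], [0.392, 0.92, 0.0], [0.0, 0.0, -1.0]]
ft_force: [0.5, 1.6, 0.1]
opening: 0.0254
grip_force: 0.4
```

```bash
python3 -c "
from h import *
arc();lid()"
```

```text
t 15.03 theta 1.811 r 0.1988 Frad 0.8 Ftan 1.5 (+ = opening dir) F [1.71  0.192 0.12 ] grip 0.4120805114507675 0.025399903239304383 [0.163 0.011 0.262]
lid {'side': (1.783, 281, 0.0029), 'top': (1.854, 2865, 0.0006)}
```

1.81→1.86.

send_rows --pt "0.3 0 0.06 0.03 0 0 0" --pt "0.3 0 0.12 0.06 0 0 0" --pt "0.3 0 0.18 0.09 0 0 0" --pt "0.3 0 0.24 0.12 0 0 0" --pt "0.3 0 0.3 0.15 0 0 0" --pt "0.3 0 0.3 0.15 0 0 0"

```text
time_s: 15.88
tool_pos: [0.5438, 0.1514, 0.258]
tcp_rot: [[-0.92, 0.392, -0.0], [0.392, 0.92, 0.0], [0.0, 0.0, -1.0]]
ft_force: [0.4, 1.1, -1.2]
opening: 0.0253
grip_force: 0.5
```

```bash
python3 -c "
from h import *
arc();lid()"
```

```text
t 15.88 theta 1.862 r 0.1987 Frad -0.5 Ftan 1.6 (+ = opening dir) F [ 1.177  0.085 -1.175] grip 0.4560449346899986 0.025335391281557065 [0.172 0.011 0.258]
lid {'side': (1.954, 275, 0.0027), 'top': (1.905, 3208, 0.0007)}
```

1.86→1.91.

send_rows --pt "0.3 0 0.06 0.03 0 0 0" --pt "0.3 0 0.12 0.06 0 0 0" --pt "0.3 0 0.18 0.1 0 0 0" --pt "0.3 0 0.24 0.13 0 0 0" --pt "0.3 0 0.29 0.16 0 0 0" --pt "0.3 0 0.29 0.16 0 0 0"

```text
time_s: 16.73
tool_pos: [0.5472, 0.1593, 0.2531]
tcp_rot: [[-0.92, 0.392, -0.0], [0.392, 0.92, 0.0], [0.0, 0.0, -1.0]]
ft_force: [1.1, -0.3, 0.1]
opening: 0.0258
grip_force: 0.5
```

```bash
python3 -c "
from h import *
arc();lid()"
```

```text
t 16.73 theta 1.912 r 0.1987 Frad 0.2 Ftan 0.1 (+ = opening dir) F [ 0.159 -1.156  0.113] grip 0.4960489086806774 0.025778214759712918 [0.181 0.011 0.253]
lid {'side': (1.981, 405, 0.0014), 'top': (1.956, 3527, 0.0007)}
```

Still following (1.956, grip pad load 0.5). 1.91→1.96.

send_rows --pt "0.3 0 0.06 0.03 0 0 0" --pt "0.3 0 0.12 0.07 0 0 0" --pt "0.3 0 0.17 0.1 0 0 0" --pt "0.3 0 0.23 0.14 0 0 0" --pt "0.3 0 0.28 0.17 0 0 0" --pt "0.3 0 0.28 0.17 0 0 0"

```text
time_s: 17.58
tool_pos: [0.5505, 0.1671, 0.248]
tcp_rot: [[-0.92, 0.392, -0.0], [0.392, 0.92, 0.0], [0.0, 0.0, -1.0]]
ft_force: [0.7, 0.5, -0.8]
opening: 0.0254
grip_force: 0.5
```

```bash
python3 -c "
from h import *
arc();lid()"
```

```text
t 17.57 theta 1.961 r 0.1989 Frad -0.2 Ftan 1.0 (+ = opening dir) F [ 0.746 -0.413 -0.769] grip 0.5328754708170891 0.025356019329712074 [0.189 0.011 0.248]
lid {'side': (2.017, 592, 0.0007), 'top': (2.007, 3769, 0.0008)}
```

1.96→2.01.

send_rows --pt "0.3 0 0.06 0.04 0 0 0" --pt "0.3 0 0.11 0.08 0 0 0" --pt "0.3 0 0.17 0.12 0 0 0" --pt "0.3 0 0.22 0.15 0 0 0" --pt "0.3 0 0.27 0.19 0 0 0" --pt "0.3 0 0.27 0.19 0 0 0"

```text
time_s: 18.42
tool_pos: [0.5537, 0.1745, 0.2424]
tcp_rot: [[-0.92, 0.392, 0.0], [0.392, 0.92, 0.0], [0.0, 0.0, -1.0]]
ft_force: [0.9, 0.8, -0.5]
opening: 0.0256
grip_force: 0.6
```

```bash
python3 -c "
from h import *
arc();lid()"
```

```text
t 18.43 theta 2.011 r 0.1988 Frad 0.2 Ftan 1.1 (+ = opening dir) F [ 1.037 -0.5   -0.468] grip 0.5751293711364269 0.02562043689746606 [0.198 0.011 0.242]
lid {'side': (2.062, 853, 0.0004), 'top': (2.058, 4001, 0.0008)}
```

2.01→2.06.

send_rows --pt "0.3 0 0.05 0.04 0 0 0" --pt "0.3 0 0.11 0.08 0 0 0" --pt "0.3 0 0.16 0.12 0 0 0" --pt "0.3 0 0.22 0.16 0 0 0" --pt "0.3 0 0.27 0.2 0 0 0" --pt "0.3 0 0.27 0.2 0 0 0"

```text
time_s: 19.27
tool_pos: [0.5568, 0.1819, 0.2363]
tcp_rot: [[-0.92, 0.392, -0.0], [0.392, 0.92, 0.0], [0.0, 0.0, -1.0]]
ft_force: [0.1, 0.0, -0.6]
opening: 0.0253
grip_force: 0.0
```

```bash
python3 -c "
from h import *
arc();lid()"
```

```text
t 19.27 theta 2.061 r 0.1990 Frad -0.4 Ftan 0.4 (+ = opening dir) F [ 0.067 -0.096 -0.6  ] grip 0.0 0.025251894070566085 [0.206 0.011 0.236]
lid {'side': (2.075, 929, 0.0005), 'top': (2.072, 4058, 0.0008)}
```

The lid stopped following: 2.073 by camera, the finger would allow about 2.11, and the pad load is 0. It rests on the stay. I open a little, lift straight off and withdraw.

send_rows --pt "0.4 0 0.05 0 0 0 0" --pt "0.45 0 0.05 0 0 0 0" --pt "0.45 0 0.05 -0.5 0 0 0" --pt "0.45 0 0.05 -1.2 0 0 0" --pt "0.45 0 0.05 -2.2 0 0 0" --pt "0.45 0 0.05 -3.5 0 0 0" --pt "0.45 0 0.05 -4 0 0 0" --pt "0.45 0 0.05 -4 0 0 0"

```text
time_s: 20.38
tool_pos: [0.5577, 0.1836, 0.3576]
tcp_rot: [[-0.92, 0.392, 0.002], [0.392, 0.92, 0.001], [-0.002, 0.002, -1.0]]
ft_force: [0.2, 0.7, 0.3]
opening: 0.0389
grip_force: 0.0
```

Run:
```python
from h import *
arc();lid('3.png')
a,d=robot.get_image('top');L=(cloud('top',d)-C)@RC
a=a.astype(int);k=(L[...,2]>.12)&(L[...,2]<.16)&(L[...,0]<-.09)&(L[...,0]>-.12)&(L[...,1]<0);print('knob',k.sum(),np.median(L[k],0))
```

```text
t 20.38 theta 1.812 r 0.3036 Frad 0.5 Ftan 0.5 (+ = opening dir) F [0.707 0.096 0.258] grip 0.0 0.038887908205291075 [0.207 0.011 0.358]
lid {'side': (2.076, 988, 0.0005), 'top': (2.071, 4357, 0.0008)}
knob 45 [-0.104 -0.069  0.143]
```

View pics/side3.png

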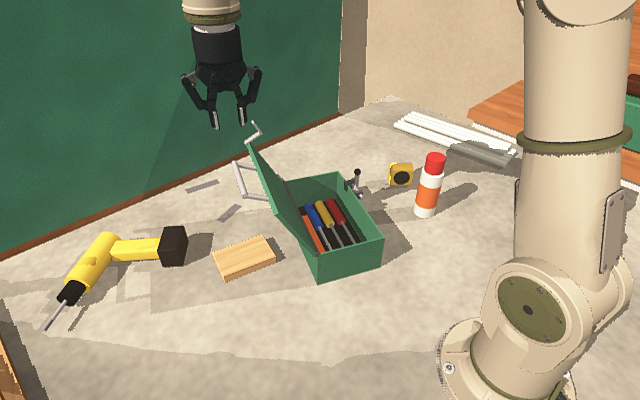

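The lid stands open by itself at 2.07 with its handle near (255,130), and the gripper is clear above it. The can, tape and offcut are where they were, and the bolt is fully back (knob y -0.069). I hand the job in.

```bash
python3 -c "
from h import *
print(robot.finish_job())"
```

```text
the job is handed in; nothing more can be done
None
```

The bolt is fully back, the lid rests open on its stay at about 2.07 rad with the gripper clear, the can, tape and offcut look unmoved, and the job was handed in at about 20.5 s (no verdict was returned).

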